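# Slide the key tray out over the radiator shelf's edge

## Robot

A 6-joint arm with a two-finger parallel gripper is mounted at the origin on the work surface. World frame = base frame: x ahead of the robot, y to its left, z up, the work surface at z = 0. Lengths are in m, angles in rad, forces in N, time in s.
With the tool pointing down it reaches from about 0.25 to 0.8 m from the base axis. Payload 3.9 kg.
Tool frame: the origin (TCP) lies midway between the tips of the shut fingers; the grasp point (between the pads) lies 19 mm behind it; z points along the fingers, y is the direction in which the jaws open and shut (so a half turn about z gives the same grasp; the last joint's range is limited). The gripper opens to 85 mm and grips with 20 to 120 N. Pads are 22 mm wide; open, the fingers measure 114 mm over their backs; the gripper's body (76 mm by 85 mm) begins 54 mm behind the grasp point. The pads swing forward as they close: fully open they stand 13 mm farther back than shut.
Start: joints at [0, 0.26, -0.138, 1.173, 0, 1.571], TCP at [0.525, -0, 0.195] pointing down, gripper open.
Joint ranges: [-2.78, 2.78], [-0.83, 1.72], [-1.28, 1.37], [-1.9, 2.12], [-1.57, 1.48], [-3.14, 3.14]. Speed limits (rad/s): [2.57, 2.57, 3.14, 3.14, 3.14, 3.14].

## Interface

Orientations are given as a unit quaternion [x, y, z, w].
In Python, from workcell import manip, claw, planner, telemetry, viewer, job gives the robot as it stands. Calls block until the motion is done:
- manip.move_pose(position, orientation): joint-space move of the TCP to a pose.
- manip.move_straight(position, frame=None, max_speed=0.15, max_force=None): straight line of the TCP; frame=None keeps the orientation; max_speed is the mean speed in m/s. With max_force (N) it stops when the force on the tool has changed by that much, and returns True; else False.
- manip.goto_joints(angles): joint-space move.
- claw.move_gripper(opening): opening from 0.0 (shut) to 1.0 (fully open); the grip force is fixed at half the most; returns when the fingers have stopped.
- manip.pause(seconds).
- planner.inverse_kinematics(position, orientation): joint angles nearest the present ones, or None.
- telemetry.read_state(): the state.
- viewer.capture(name): name is "scene" or "side" or "wrist"; returns the picture (420x560x3 uint8, blue, green, red); there is no depth.
- viewer.camera_model(name): a dict with "camera_matrix" (3x3 intrinsics, pixels), "rvec" (rotation vector, rad) and "tvec" (3), from world to camera coordinates, as OpenCV has them; the wrist camera has in their place "tool_from_camera" (4x4, takes a point from camera to tool coordinates, whose origin is the TCP and whose axes are the flange's). Camera axes: x right, y down, z forward; pixel columns grow to the right and rows downward; lengths in m; the calibration is good to about 2 mm. A picture is of the moment at which its call begins: read the wrist's pose just before it. camera_model takes no time and is no camera call.
A pose or a line that the arm cannot do raises manip.Unreachable and nothing moves.
- job.close_job(): hands the job in, once; it reports no verdict.
The state is a dict: "clock": time; "joint_positions": joint angles; "joint_vel": joint speeds; "joint_torque": joint torques, N m; "tcp_pos": TCP position; "eef_rot": TCP orientation; "force": force on the tool from outside, world axes, zero at the start; "ft_torque": the same for the moment, N m; "gripper_width": opening from 0.0 (shut) to 1.0 (fully open).
Only numpy, scipy, OpenCV 4.12 (cv2) and the standard library are available. Lean on these libraries where they do the work, as an engineer would, in place of code of your own. Each camera call takes 0.05 s, during which the arm holds its last target.

## Task

With the fingertips, slide the birch key tray out over the front edge of the grey radiator shelf until the tray's dark front rim lies straight along the shelf's edge, right above it, so that just the notched strip hangs out and keys can dangle from it. Only push it: keep the tray flat on the shelf and never lift it, leave the pot, the sunglasses box and the door wedge where they stand, and finish with the hand clear.

Things in the scene. Friction and masses are not known exactly. Their poses are not given: they have to be found in the camera images.
- shelf: Fixed grey shelf board, 340 mm deep (own x), 1160 mm long (own y), 28 mm thick, top at z = 0. Origin: middle of the upper front edge, the long edge nearest the robot. x points from that edge into the shelf, y along it, z up: own x = 0 is the edge, x < 0 is open drop. A wooden rail 40 mm high stands at own x = 340 mm. Place and yaw vary.
- tray: Loose birch tray, 0.2-0.42 kg, 120 (x) by 180 mm (y), board 5 mm thick, turned up to 0.35 rad. Origin: centre of underside; -x is the front, towards the edge. Front 37 mm: flat strip with 3 notches. Behind it a well, floor 5 mm up, with rims 6 mm thick, 14 mm high: black front rim x -23 to -17, birch back rim x 54 to 60, sides |y| 84 to 90 mm. Push any rim.
- rim_left (a point): Point on the top of the tray's dark front rim, mid-thickness, near its left end: tray own x = -20, y = +85, z = 14 mm.
- rim_right (a point): The same near the right end: tray own x = -20, y = -85, z = 14 mm.
- pot: Empty white ceramic plant pot, loose, rim diameter 110 mm, 100 mm high, 0.45 kg. Origin: centre of its foot. To be left alone.
- case: Red plastic flip-top sunglasses box, shut, loose, 160 (own x) by 66 by 58 mm high, 0.12 kg. Origin: centre of its underside. To be left alone.
- wedge: Aluminium door wedge, loose, 120 (own x) by 42 mm, rising to 34 mm high at own +x. Origin: centre of its underside. To be left alone.
- holder: Steel plant pot holder, clamped fixed on the shelf's front edge well to the right of the tray. Origin on the edge at shelf-top height; its empty ring, 128 mm over, sticks out to 149 mm in front of the edge (own -x), about 12 mm below the shelf top. The clamp is 4 mm proud of the shelf top.

How it is judged:
At the end, for the whole second after the job is handed in: Both ends of the tray's dark front rim (its middle line) lie within 7 mm of the shelf's front edge (seen from above), the tray lies flat and still on the shelf with its notched front strip overhanging, and pot, sunglasses box and wedge are within 15 mm of where they stood (x of rim_left in the frame of shelf between -0.007 and 0.007 m and x of rim_right in the frame of shelf between -0.007 and 0.007 m and height (world z) of tray between -0.003 and 0.003 m and angle between tray's own z axis and vertical below 0.03 rad and linear speed of tray below 0.01 m/s and not (distance of pot from where it was at the start of the episode above 0.015 m) and not (distance of case from where it was at the start of the episode above 0.015 m) and not (distance of wedge from where it was at the start of the episode above 0.015 m)); the robot touches nothing.
It fails at once if the tray is lifted, tipped up or dropped off the shelf (underside over 8 mm above or below the shelf top, or tilted over 0.1 rad) (height (world z) of tray above 0.008 m or height (world z) of tray below -0.008 m or angle between tray's own z axis and vertical above 0.1 rad).
It fails at once if the pot, the sunglasses box or the wedge is moved more than 15 mm (distance of any of pot, case, wedge from where it was at the start of the episode above 0.015 m).
It also fails if it takes over 42 s, if anything falls off the work surface, if the arm or the gripper's body presses on something with over 40 N, if the wrist force passes 120 N, or if a joint passes its speed limit or range.

## Working session

There is one attempt and no reset: what is moved stays moved. The work goes in short steps, each a Python script; the robot and the scene stay as the last script left them, time stands still between calls to the robot, and variables do not carry over. Pictures are saved under pics/ and viewed, and the job is handed in when it is done.

```bash
mkdir -p pics
python3 - <<'E'
from workcell import manip, claw, planner, telemetry, viewer, job
import cv2
s=telemetry.read_state(); print(s['clock'],s['tcp_pos'],s['eef_rot'])
for n in ("scene","side","wrist"):
    cv2.imwrite(f"pics/{n}0.png",viewer.capture(n))
    print(n,viewer.camera_model(n))
E
```

```text
0.0 [ 5.24226088e-01 -1.60726335e-05  1.94270607e-01] [ 7.07116627e-01  7.07096256e-01 -7.04126161e-04 -6.82138635e-04]
scene {'camera_matrix': array([[413.51729861,   0.        , 279.31332229],
       [  0.        , 413.51729861, 206.2162726 ],
       [  0.        ,   0.        ,   1.        ]]), 'rvec': array([ 1.79730898,  1.29956857, -0.70536799]), 'tvec': array([-0.19473136, -0.23061477,  1.78371756])}
side {'camera_matrix': array([[477.31375769,   0.        , 276.8608655 ],
       [  0.        , 477.31375769, 211.89710577],
       [  0.        ,   0.        ,   1.        ]]), 'rvec': array([ 0.71349705, -2.71185246,  1.01638094]), 'tvec': array([0.49613865, 0.20523501, 1.2107944 ])}
wrist {'camera_matrix': array([[327.61654895,   0.        , 277.93604709],
       [  0.        , 327.61654895, 212.20895538],
       [  0.        ,   0.        ,   1.        ]]), 'tool_from_camera': array([[ 1.16356209e-04, -9.60466890e-01, -2.78394216e-01,
         7.05899328e-02],
       [ 9.99999964e-01,  4.40338325e-05,  2.66037016e-04,
        -1.51832938e-04],
       [-2.43260981e-04, -2.78394237e-01,  9.60466860e-01,
        -1.78681404e-01],
       [ 0.00000000e+00,  0.00000000e+00,  0.00000000e+00,
         1.00000000e+00]])}
```

View pics/scene0.png

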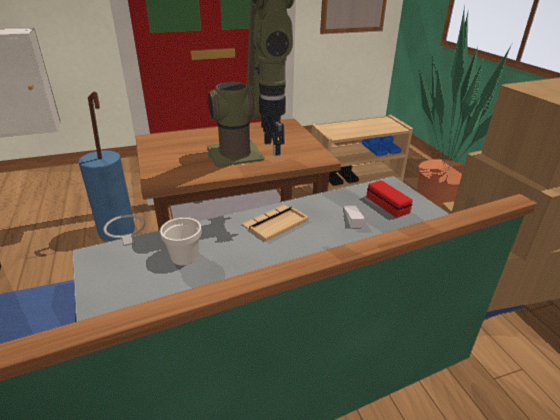

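View pics/side0.png

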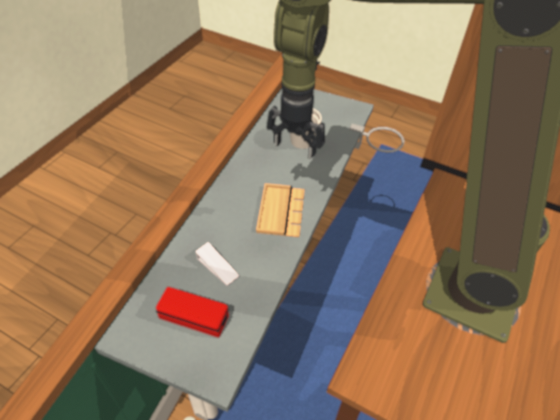

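View pics/wrist0.png

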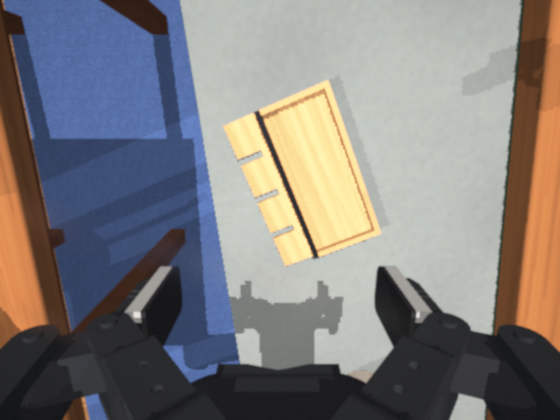

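The wrist view shows the tray whole: dark rim from about (258,113) to (316,257), and the shelf's front edge from (180,0) to (238,360). The tray is turned clockwise relative to the edge. The side view shows the wedge at (216,262) and the case at (193,311), with the pot at (308,120). Next I'll measure these.

```bash
cat > H.py <<'E'
import cv2, numpy as np
from scipy.spatial.transform import Rotation as R
from workcell import manip, claw, planner, telemetry, viewer, job
def wcam(s):
    m=viewer.camera_model("wrist"); T=np.eye(4); T[:3,:3]=R.from_quat(s['eef_rot']).as_matrix(); T[:3,3]=s['tcp_pos']
    W=T@m['tool_from_camera']; return m['camera_matrix'],W[:3,:3],W[:3,3]
def fcam(n):
    m=viewer.camera_model(n); Rm=cv2.Rodrigues(m['rvec'])[0]; return m['camera_matrix'],Rm.T,-Rm.T@m['tvec']
def ray(cam,px,z):
    K,Rw,c=cam; px=np.atleast_2d(np.asarray(px,float))
    d=(Rw@np.linalg.inv(K)@np.c_[px,np.ones(len(px))].T).T
    return c+d*((z-c[2])/d[:,2])[:,None]
def fitline(P):
    vx,vy,x,y=cv2.fitLine(P.astype(np.float32),cv2.DIST_HUBER,0,1e-4,1e-4).ravel(); return np.array([x,y]),np.array([vx,vy])*np.sign(vy)
def edge(img,cam,rows,xmax=300):
    hsv=cv2.cvtColor(img,cv2.COLOR_BGR2HSV)
    grey=((hsv[...,1]<60)&(hsv[...,2]>80)).astype(np.uint8)
    P=[]
    for r in rows:
        g=grey[r,:xmax]; 
        ok=np.where(np.convolve(g,np.ones(6),'valid')==6)[0]
        if len(ok): P.append((ok[0]-0.5,r))
    W=ray(cam,P,0)[:,:2]; p,d=fitline(W)
    res=(W-p)@np.array([d[1],-d[0]]); return p,d,res,P
def dark(img,roi):
    x0,y0,x1,y1=roi
    hsv=cv2.cvtColor(img,cv2.COLOR_BGR2HSV); m=np.zeros(img.shape[:2],np.uint8)
    m[y0:y1,x0:x1]=(hsv[y0:y1,x0:x1,2]<60)*255
    n,l,st,_=cv2.connectedComponentsWithStats(m); i=1+st[1:,4].argmax()
    return (l==i).astype(np.uint8)
def wood(img,roi):
    x0,y0,x1,y1=roi
    hsv=cv2.cvtColor(img,cv2.COLOR_BGR2HSV); m=np.zeros(img.shape[:2],np.uint8)
    h,s,v=[hsv[y0:y1,x0:x1,i] for i in range(3)]
    m[y0:y1,x0:x1]=(((h<30)&(s>60)&(v>90)))*255
    return m
E
python3 - <<'E'
from H import *
s=telemetry.read_state(); cam=wcam(s); img=cv2.imread('pics/wrist0.png')
p,d,res,P=edge(img,cam,list(range(0,200,5)))
print('edge',p,d,np.abs(res).max(),P[::8], 'yaw',np.arctan2(-d[0],d[1]))
m=dark(img,(215,70,390,275)); ys,xs=np.where(m); print(m.sum())
box=cv2.boxPoints(cv2.minAreaRect(np.c_[xs,ys].astype(np.float32))); print(box)
w=ray(cam,box,.014); print(w, [np.linalg.norm(w[i]-w[i-1]) for i in range(4)])
n=np.array([d[1],-d[0]]); print('x in shelf',(w[:,:2]-p)@n,'y',w[:,:2]@d)
# wood
mm=wood(img,(215,70,390,275))|m*255; c=max(cv2.findContours(mm,0,2)[0],key=cv2.contourArea)
b=cv2.boxPoints(cv2.minAreaRect(c)); print(b); w=ray(cam,b,.01);print(w,[np.linalg.norm(w[i]-w[i-1]) for i in range(4)])
# others in side/scene
hs=cv2.cvtColor(cv2.imread('pics/side0.png'),cv2.COLOR_BGR2HSV); c2=fcam('side')
red=((hs[...,0]<8)|(hs[...,0]>172))&(hs[...,1]>180)
c=max(cv2.findContours(red.astype(np.uint8),0,2)[0],key=cv2.contourArea); print('case hull z0/58',ray(c2,cv2.boxPoints(cv2.minAreaRect(c)),0.0)[:,:2],ray(c2,cv2.boxPoints(cv2.minAreaRect(c)),0.058)[:,:2])
print('wedge',ray(c2,[(197,247),(206,243),(238,272),(230,283)],0.017)[:,:2])
c3=fcam('scene'); print('pot rim',ray(c3,[(162,230),(201,230),(181,222),(181,243)],.1)[:,:2])
print('edge scene',ray(c3,[(75,252),(420,186)],0)[:,:2],'side',ray(c2,[(372,103),(230,405),(297,265)],0)[:,:2])
E
```

```text
edge [0.435389  0.0882698] [-0.10447401  0.99452764] 0.0006546246233818535 [(np.float64(179.5), 0), (np.float64(185.5), 40), (np.float64(192.5), 80), (np.float64(199.5), 120), (np.float64(205.5), 160)] yaw 0.104664996
300
[[257.20547 116.32634]
 [259.3599  115.44148]
 [316.9321  255.6172 ]
 [314.77768 256.50208]]
[[ 0.50224493  0.07151284  0.014     ]
 [ 0.50452589  0.07240585  0.014     ]
 [ 0.57034279 -0.08712421  0.014     ]
 [ 0.56782225 -0.0882637   0.014     ]] [np.float64(0.17271053554590635), np.float64(0.002449537953619234), np.float64(0.17257375930735896), np.float64(0.0027661421912940336)]
x in shelf [0.06473939 0.06710116 0.11589115 0.11326536] y [ 0.01864996  0.01929977 -0.14623343 -0.14710336]
[[221.96553 124.58623]
 [327.81036  79.22414]
 [391.6897  228.27586]
 [285.84485 273.63794]]
[[ 0.46409483  0.06302894  0.01      ]
 [ 0.5755365   0.108288    0.01      ]
 [ 0.65716264 -0.05418668  0.01      ]
 [ 0.53371404 -0.11271463  0.01      ]] [np.float64(0.18903077992488443), np.float64(0.12028145422536868), np.float64(0.1818264206109532), np.float64(0.1366201903735014)]
case hull z0/58 [[0.65785334 0.45021416]
 [0.69214734 0.36931507]
 [0.51363857 0.33520962]
 [0.48850701 0.41545146]] [[0.62904858 0.47005311]
 [0.66143236 0.39366019]
 [0.49286674 0.36145445]
 [0.46913504 0.43722673]]
wedge [[0.67872186 0.23784925]
 [0.66563359 0.21499798]
 [0.5421862  0.25090152]
 [0.54206857 0.28870994]]
pot rim [[ 0.63947702 -0.34725175]
 [ 0.67156628 -0.24674399]
 [ 0.61621989 -0.29338686]
 [ 0.713811   -0.30580208]]
edge scene [[ 0.52748932 -0.59619616]
 [ 0.49428404  0.59640593]] side [[ 0.51673373 -0.61499368]
 [ 0.38364787  0.53663883]
 [ 0.42593052  0.14601994]]
```

Measured: the front rim is about 66 mm (left) and 114 mm (right) behind the edge, a turn of about 0.29 rad. The rim measures 173 mm, which fits its 180 mm length. The wedge, case and pot are well away from the push path. The plan is to put the open fingers behind the back rim with the jaw line along the edge, and push.

```bash
cat >> H.py <<'E'
P0=np.array([0.435389,0.0882698]); D=np.array([-0.104474,0.994528]); N=np.array([D[1],-D[0]])
P0=P0-(P0@D)*D   # shelf y measured as w@D
def S2W(x,y,z): return list(P0+x*N+y*D)+[z]
def W2S(w): w=np.atleast_2d(w)[:,:2]; return np.c_[(w-P0)@N,w@D]
def quat(dyaw=0):
    a=np.arctan2(N[1],N[0])+dyaw; n=np.array([np.cos(a),np.sin(a),0]); d=np.array([-n[1],n[0],0])
    return R.from_matrix(np.c_[-n,d,[0,0,-1]]).as_quat()
E
python3 - <<'E'
from H import *
q=quat(); y=-0.0583
pos=S2W(0.225,y,0.10); print(pos,planner.inverse_kinematics(pos,q))
print(planner.inverse_kinematics(S2W(0.225,y,-0.007),q),planner.inverse_kinematics(S2W(0.091,y,-0.007),q))
manip.move_pose(pos,q)
s=telemetry.read_state(); cv2.imwrite('pics/w1.png',viewer.capture('wrist'));print(s['clock'],s['tcp_pos'],s['gripper_width'])
print(manip.move_straight(S2W(0.225,y,0.02),max_speed=0.1,max_force=8))
f0=telemetry.read_state()['force']
print(manip.move_straight(S2W(0.225,y,-0.007),max_speed=0.03,max_force=6))
s=telemetry.read_state();print(s['clock'],s['tcp_pos'],s['force']-f0)
cv2.imwrite('pics/w2.png',viewer.capture('wrist'));cv2.imwrite('pics/s2.png',viewer.capture('side'))
E
```

```text
[np.float64(0.6696678799356589), np.float64(0.011726975697772694), 0.1] [ 0.01750984  0.55517293  0.07983008  1.09545347  0.         -0.08715511]
[ 0.01750984  0.63571919 -0.06986877  0.86520837  0.         -0.08715511] [-0.00423662  0.44572035 -0.43668993  0.68838605  0.         -0.10890157]
1.6167 [0.66954454 0.01168234 0.10021329] 0.9999780939411443
False
False
3.6667 [ 0.66988252  0.01171919 -0.00678366] [-0.73620553 -0.43020304  1.35476158]
```

View pics/w2.png

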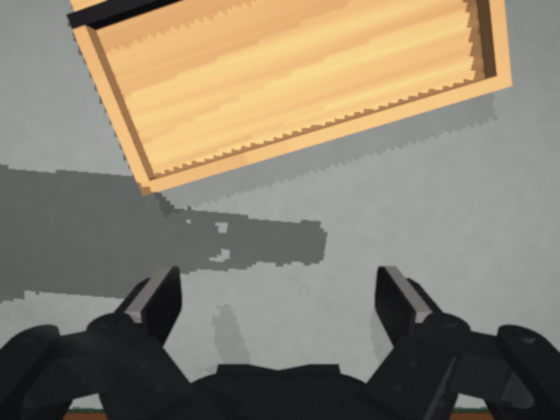

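View pics/s2.png

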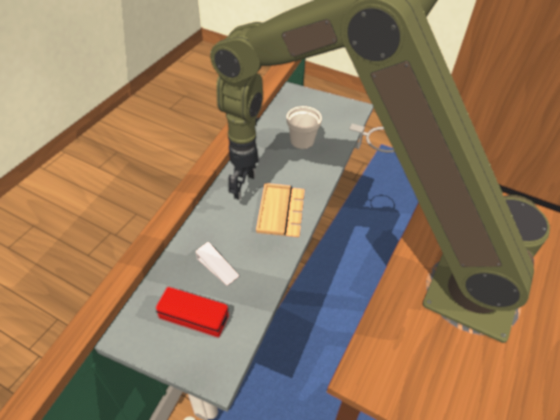

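Run:
```python
from H import *
s=telemetry.read_state(); cam=wcam(s)
print(W2S(ray(cam,[(145,194),(512,86),(497,76),(85,25)],.014)), W2S(s['tcp_pos']))
K,Rw,c=cam
for z in (-.013,0):
  for y in (-.0425,.0425,.057):
    w=np.array(s['tcp_pos'])+R.from_quat(s['eef_rot']).as_matrix()@np.array([.011,y,z])
    v=K@Rw.T@(w-c); print(z,y,v[:2]/v[2])
```

```text
[[ 0.1908387  -0.12415706]
 [ 0.1408528   0.04722338]
 [ 0.13665796  0.03966354]
 [ 0.11627853 -0.14152608]] [[ 0.22528846 -0.05834883]]
-0.013 -0.0425 [198.97239512 233.36952047]
-0.013 0.0425 [357.34529681 233.3676773 ]
-0.013 0.057 [384.35616622 233.36736294]
0 -0.0425 [204.19936383 225.65555365]
0 0.0425 [352.07367428 225.65512732]
0 0.057 [377.29433616 225.65505461]
```

Run:
```python
import cv2
i=cv2.imread('pics/w2.png')[180:340,90:290]; i=cv2.convertScaleAbs(i,alpha=1.6,beta=20)
cv2.imwrite('pics/z2.png',cv2.resize(i,None,fx=3.7,fy=3.7,interpolation=cv2.INTER_CUBIC))
```

```text
(no output)
```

View pics/z2.png

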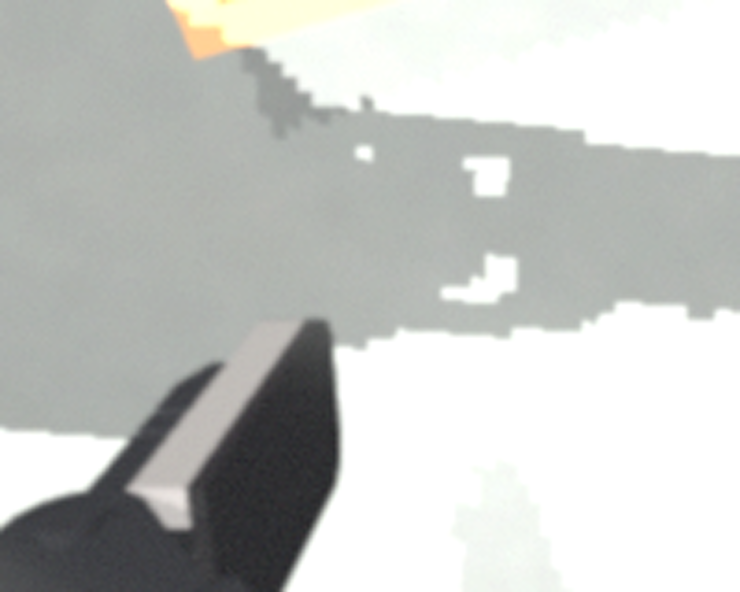

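Run:
```python
from H import *
s=telemetry.read_state(); K,Rw,c=fcam('side')
i=cv2.resize(cv2.imread('pics/s2.png')[120:240,200:320],None,fx=5,fy=5,interpolation=cv2.INTER_CUBIC)
for z,col in ((-.045,(0,0,255)),(-.013,(0,255,0)),(0,(255,0,0))):
  for y in (-.0425,.0425):
   for x in (-.011,.011):
    w=np.array(s['tcp_pos'])+R.from_quat(s['eef_rot']).as_matrix()@np.array([x,y,z])
    v=K@Rw.T@(w-c); u=(v[:2]/v[2]-[200,120])*5; cv2.circle(i,tuple(int(a) for a in u),4,col,-1)
cv2.imwrite('pics/z2s.png',i)
```

```text
(no output)
```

View pics/z2s.png

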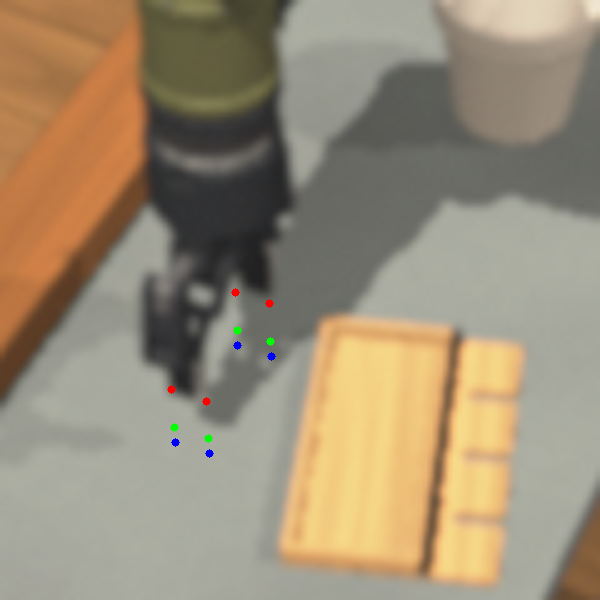

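Both the wrist and side views put the open fingertips about 40 mm above the shelf, not the 6 mm I assumed from the given 13 mm setback. I'll lower with a force guard to find the shelf by touch.

```bash
python3 - <<'E'
from H import *
y=-0.0583
print(manip.move_straight(S2W(0.225,y,-0.025),max_speed=0.04,max_force=6))
s=telemetry.read_state();print(s['clock'],s['tcp_pos'],s['force'])
if s['tcp_pos'][2]<-0.02:
  print(manip.move_straight(S2W(0.225,y,-0.055),max_speed=0.02,max_force=5))
s=telemetry.read_state();print(s['clock'],s['tcp_pos'],s['force'],s['gripper_width'])
cv2.imwrite('pics/w3.png',viewer.capture('wrist'));cv2.imwrite('pics/s3.png',viewer.capture('side'))
E
python3 - <<'E'
import cv2,numpy as np
a=cv2.imread('pics/w3.png');b=cv2.resize(cv2.imread('pics/s3.png')[120:240,200:320],(420,420))
c=np.hstack([cv2.resize(a,(380,285)),cv2.resize(b,(285,285))])
cv2.imwrite('pics/c3.png',c)
E
```

```text
False
4.3667 [ 0.6694306   0.01171727 -0.02534277] [ 0.10002574 -0.82501787  1.04325457]
True
5.475 [ 0.66952555  0.01173826 -0.04931129] [-0.25371873 -0.72206883  3.99389752] 1.0032752449988551
```

View pics/c3.png

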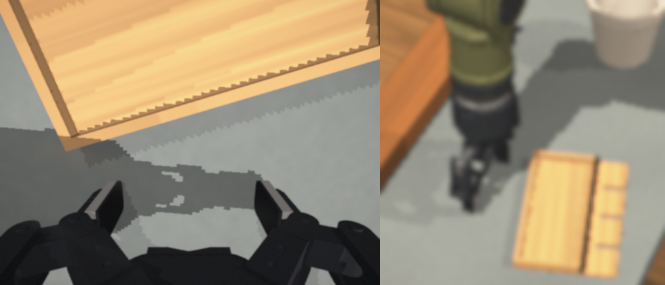

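The shelf was touched at TCP z = -49 mm. I'll raise 5 mm so the tips sit at about 5 mm, mid-rim height, and push in a first stage that stops short.

```bash
python3 - <<'E'
from H import *
y=-0.0583
manip.move_straight(S2W(0.225,y,-0.0435),max_speed=0.03)
f0=telemetry.read_state()['force']
for x in (0.19,0.15,0.108):
    r=manip.move_straight(S2W(x,y,-0.0435),max_speed=0.04,max_force=15)
    s=telemetry.read_state();print(r,s['clock'],W2S(s['tcp_pos']),s['tcp_pos'][2],s['force']-f0)
    cv2.imwrite(f'pics/p{int(x*1000)}.png',viewer.capture('wrist'))
    if r: break
cv2.imwrite('pics/s4.png',viewer.capture('side'))
E
python3 - <<'E'
import cv2,numpy as np
c=np.hstack([cv2.resize(cv2.imread('pics/'+n),(400,300)) for n in('p150.png','p108.png')])
d=np.hstack([cv2.resize(cv2.imread('pics/'+n),(400,300)) for n in('p190.png','s4.png')])
cv2.imwrite('pics/c4.png',np.vstack([c,d]))
E
```

```text
False 6.975 [[ 0.18992831 -0.05822818]] -0.04350411332307407 [-0.84487165 -1.61923715  0.03895287]
False 8.175 [[ 0.14949862 -0.05806255]] -0.043690543244341545 [ 0.45562505 -0.67122188  0.11344901]
False 9.425 [[ 0.10757889 -0.05826017]] -0.04359149503322818 [-0.67803728 -0.23041193  0.77740222]
```

View pics/c4.png

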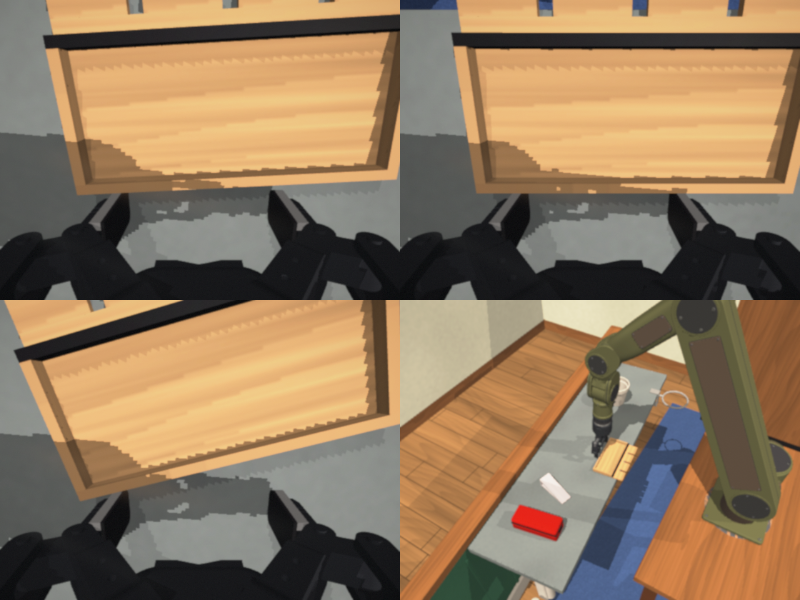

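The push works. Both fingers bear on the back rim, the tray has turned square, and the notches already show the drop behind them. I'll back off, rise and measure.

```bash
cat >> H.py <<'E'
def measure(name):
    s=telemetry.read_state(); img=viewer.capture('wrist'); cv2.imwrite(f'pics/{name}.png',img); cam=wcam(s)
    return img,cam,s
E
python3 - <<'E'
from H import *
y=-0.0583
manip.move_straight(S2W(0.118,y,-0.0435),max_speed=0.04)
manip.move_straight(S2W(0.118,y,0.11),max_speed=0.15)
manip.pause(.2)
img,cam,s=measure('m1'); print(s['clock'],s['tcp_pos'])
E
```

```text
11.3 [5.62554228e-01 5.34074763e-04 1.09045774e-01]
```

View pics/m1.png

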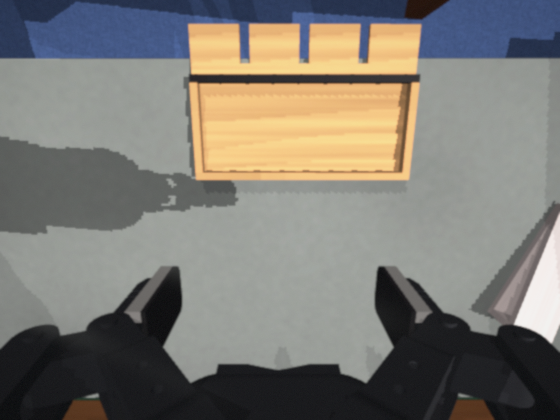

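```bash
cat >> H.py <<'E'
def sub(prof,thr,rising):  # subpixel first crossing
    for k in range(len(prof)-1):
        a,b=prof[k],prof[k+1]
        if (rising and a<thr<=b) or (not rising and a>thr>=b): return k+(thr-a)/(b-a)
def eval_m(img,cam,c0,c1,rr=(60,95),er=(30,90)):
    hsv=cv2.cvtColor(img,cv2.COLOR_BGR2HSV).astype(float)
    E=[]
    for c in list(range(8,c0-15,5))+list(range(c1+15,545,5)):
        k=sub(-hsv[er[0]:er[1],c,1],-80,True)
        if k is not None: E.append((c,er[0]+k))
    E=W2S(ray(cam,E,0)); A=np.polyfit(E[:,1],E[:,0],1); r=E[:,0]-np.polyval(A,E[:,1])
    k=np.abs(r)<.002; A=np.polyfit(E[k,1],E[k,0],1)
    print('edge fit (in old shelf frame)',A,'n',k.sum(),len(k),'std',r[k].std())
    Fp=[];Bp=[]
    for c in range(c0+5,c1-5,4):
        v=hsv[rr[0]:rr[1],c,2]; f=sub(v,105,False)
        if f is None: continue
        b=sub(v[int(f)+1:],105,True)
        Fp.append((c,rr[0]+f)); 
        if b is not None: Bp.append((c,rr[0]+int(f)+1+b))
    F=W2S(ray(cam,Fp,.014)); B=np.polyfit(F[:,1],F[:,0],1); print('front px',Fp[0],Fp[-1],'back',Bp[0],Bp[-1])
    ym=F[:,1].mean()
    Bk=W2S(ray(cam,Bp,.005)); print('rim thickness check (6mm):',np.median(Bk[:,0])-np.median(F[:,0]))
    L=W2S(ray(cam,[Fp[0],Fp[-1]],.014)); print('tray y span',L[:,1], 'ym',ym)
    # rel to newly seen edge
    sl=B[0]-A[0]
    for nm,yy in (('left',ym+.085),('right',ym-.085)):
        print(nm,'x=',np.polyval(B,yy)-np.polyval(A,yy)+.003)
    return sl
E
python3 - <<'E'
from H import *
T=[ 5.62554228e-01,5.34074763e-04,1.09045774e-01]
s=telemetry.read_state(); print(s['clock'],s['tcp_pos']); cam=wcam(s); img=cv2.imread('pics/m1.png')
print('slope',eval_m(img,cam,190,420))
E
```

```text
11.35 [5.62726583e-01 5.59286598e-04 1.09244211e-01]
edge fit (in old shelf frame) [-0.00108519 -0.00021803] n 56 56 std 0.00013086629295703536
front px (195, np.float64(74.47435897435898)) (411, np.float64(74.73611111111111)) back (195, np.float64(81.15384615384616)) (411, np.float64(81.74418604651163))
rim thickness check (6mm): 0.004654512307113251
tray y span [-0.12272867  0.04514544] ym -0.03880966296539655
left x= 0.017848083363160933
right x= 0.01762672478274575
slope 0.0013021092965599
```

The edge fit matches the first one to within 0.3 mm. The rim is square, at 17.8 / 17.6 mm from the edge. Next is a final push of 17.7 mm, recentred on the tray.

Run:
```python
from H import *
y=-0.041
manip.move_straight(S2W(0.120,y,0.0),max_speed=0.12)
print(manip.move_straight(S2W(0.120,y,-0.0435),max_speed=0.06,max_force=8))
r=manip.move_straight(S2W(0.0905,y,-0.0435),max_speed=0.025,max_force=15); manip.pause(.3)
s=telemetry.read_state();print(r,s['clock'],W2S(s['tcp_pos']),s['tcp_pos'][2])
manip.move_straight(S2W(0.110,y,-0.0435),max_speed=0.05)
manip.move_straight(S2W(0.118,y,0.11),max_speed=0.15); manip.pause(.3)
img,cam,s=measure('m2'); cv2.imwrite('pics/s5.png',viewer.capture('side')); cv2.imwrite('pics/sc5.png',viewer.capture('scene')); print(s['clock'])
```

```text
False
False 14.9333 [[ 0.09057695 -0.04101291]] -0.04345401470682855
16.95
```

View pics/m2.png

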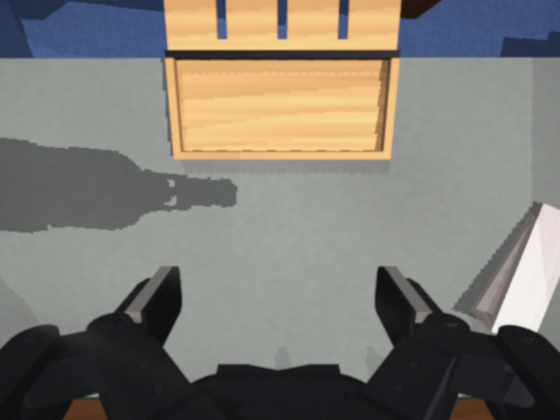

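View pics/s5.png

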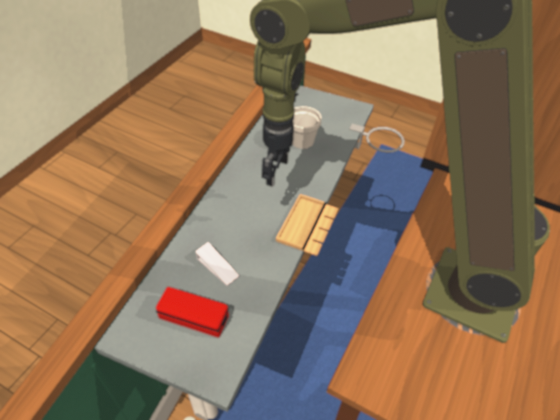

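The dark rim now lies at rows 50–58 against the edge at row 57, and the rim's raised height explains the small offset. The wedge, case and pot look unmoved in the side view. Next I'll measure.

Run:
```python
from H import *
cam=wcam(telemetry.read_state()); img=cv2.imread('pics/m2.png')
print('slope',eval_m(img,cam,165,400,rr=(42,75)))
# back rim outer edge check: tray own x=60 -> expected 80 mm behind rim mid-line
hsv=cv2.cvtColor(img,cv2.COLOR_BGR2HSV).astype(float)
print(hsv[152:164,250,1])
B=[(c,152+sub(-hsv[152:175,c,1],-60,True)) for c in range(260,385,10)]
w=W2S(ray(cam,B,.014)); print('back outer x',w[:,0].min(),np.median(w[:,0]),w[:,0].max(),'-> rim mid',np.median(w[:,0])-.08)
d=cv2.absdiff(cv2.imread('pics/side0.png'),cv2.imread('pics/s5.png')); print('diff wedge,case',d[240:290,190:242].mean(),d[285:340,150:235].mean())
d=cv2.absdiff(cv2.imread('pics/scene0.png'),cv2.imread('pics/sc5.png')); print('pot',d[218:268,158:206].mean())
```

```text
edge fit (in old shelf frame) [-0.0018972  -0.00012938] n 55 55 std 0.00012484340106873765
front px (170, np.float64(50.2)) (394, np.float64(50.24590163934426)) back (170, np.float64(56.907407407407405)) (394, np.float64(56.745098039215684))
rim thickness check (6mm): 0.004780120306002015
tray y span [-0.12349608  0.04758623] ym -0.03796554913966099
left x= 0.0009197570370749813
right x= 0.0005960566335538988
slope 0.0019041200207122516
[125. 121. 120. 119. 119. 117. 108.  74.  23.   9.   7.   9.]
back outer x 0.08047052043671644 0.08054362561459129 0.08057433834484447 -> rim mid 0.0005436256145912866
diff wedge,case 0.8971794871794871 0.8705882352941177
pot 6.779861111111111
```

Run:
```python
from H import *
a=cv2.imread('pics/scene0.png')[200:280,140:225];b=cv2.imread('pics/sc5.png')[200:280,140:225]
cv2.imwrite('pics/pot.png',cv2.resize(np.hstack([a,b]),None,fx=4,fy=4))
```

```text
(no output)
```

View pics/pot.png

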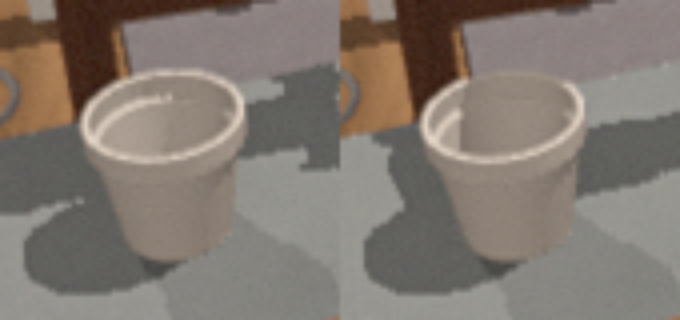

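The pot's outline is the same before (left) and after (right); only the arm's shadow differs. Handing in.

Run:
```python
from H import *
job.close_job(); print(telemetry.read_state()['clock'])
```

```text
the job is handed in; nothing more can be done
the job is handed in; nothing more can be done
```

I pushed the tray's back rim with both open fingertips in two stages. The first squared the tray to the shelf edge, and the second slid it the last 17 mm. I then lifted the hand clear and handed the job in at about 17 s of the 42 s allowed.

- **Rim position:** in the last wrist view, the dark rim's middle line was 0.9 mm (left) and 0.6 mm (right) inside the edge, against the 7 mm allowed. A separate check from the back rim gave 0.5 mm.
- **Other objects:** the wedge and sunglasses box images were practically unchanged. The pot differed only in shadow, and its outline looked the same.
- **Tray flatness:** it looked flat and still with the notched strip overhanging. I did not measure its height or tilt separately.

Two checks disagreed with what I expected:

- **Fingertip setback:** the open tips sat about 49 mm behind the TCP, where I had assumed 13 mm. I saw this in two views before pushing and found the true height by touching the shelf lightly with a force guard.
- **Rim thickness:** the dark rim measured 4.7 mm instead of 6 mm, which could shift the rim position by about 1 mm, well within tolerance.

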